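# Load a flanged brass knob into the empty pocket, flange down

## Task

The blue nest block holds brass knobs for inspection and one of its two pockets is still empty. Take the loose brass knob that already stands on its flange and set it in the empty pocket, flange flat on the pocket floor and head pointing up, then let go. Leave the knob that lies upside down on the bench and the knob already in the block where they are.

Things in the scene. Friction and masses are not known exactly. Their poses are not given: they have to be found in the camera images.
- knob_upright: brass knob standing on its flange on the bench, head up: a flange 60 mm across and 8 mm thick, above it a neck 22 to 28 mm across, then a round head 34 mm across; 50 mm tall in all, about 0.3 kg (flange from 0 to 8 mm, neck from 8 to 24 mm, head from 24 to 50 mm above the origin; the head's side is straight from 27 to 47 mm). Origin: centre of the flange's underside; z points from the flange to the head, up at the start. Grip it across the head from above.
- knob_inverted: an identical brass knob lying upside down on the bench: it stands on its head, flange on top (underside of the flange with a dark hole in its middle faces up). Origin: centre of the end it stands on; z is up at the start, the flange lies at 42 to 50 mm. To be left alone.
- knob_seated: an identical brass knob already seated in the other pocket of the blue block, head up. Origin: centre of the flange's underside; z up, towards the head. To be left alone.
- empty_pocket (a point): centre of the floor of the empty pocket in the blue plastic nest block (120 x 230 x 22 mm, fixed to the bench, turned by some yaw). The round pocket is 80 mm across at the floor and 10 mm deep, with a 4 mm chamfer round the mouth, so the floor lies 12 mm above the bench. The point's z is up, its y runs along the block's long side; the occupied pocket's centre is 110 mm away at +y.
Things that resemble listed ones, but are neither listed nor needed, are in the scene too. Leave any purple look-alike of the knob_upright alone.

How it is judged:
By the outcome, as a careful person would: the job done as asked, in the order asked, and still so for the second after the job is handed in, with the robot touching nothing.
It also fails if it takes over 40 s, if anything falls off the work surface, if the arm or the gripper's body presses on something with over 40 N, if the wrist force passes 120 N, or if a joint passes its speed limit or range.

## Robot

A 7-joint arm with a two-finger parallel gripper is mounted at the origin on a cart in front of the work surface, level with it; the furniture and walls round the work are solid. World frame = base frame: x ahead of the robot, y to its left, z up, the work surface at z = 0. Lengths are in m, angles in rad, forces in N, time in s.
With the tool pointing down it reaches from about 0.425 to 0.925 m from the base axis. Payload 6.8 kg.
Tool frame: the origin (TCP) lies midway between the tips of the shut fingers; the grasp point (between the pads) lies 19 mm behind it; x points along the fingers, y is the direction in which the jaws open and shut, and the axes are right-handed (so a half turn about x gives the same grasp; the last joint's range is limited). The gripper opens to 85 mm and grips with 20 to 120 N. Pads are 22 mm wide; open, the fingers measure 114 mm over their backs; the gripper's body (76 mm by 85 mm) begins 54 mm behind the grasp point. The pads swing forward as they close: fully open they stand 13 mm farther back than shut.
Start: joints at [-0.108, 0.477, 0.022, 1.555, -0.011, 1.109, -0.083], TCP at [0.675, 0, 0.231] pointing down, gripper open.
Joint ranges: [-2.96, 2.96], [-0.34, 2.1], [-1.41, 1.46], [0.24, 2.44], [-1.37, 4.51], [0.17, 1.92], [-2.96, 2.96]. Speed limits (rad/s): [2.39, 2.39, 3.14, 3.14, 3.14, 3.14, 3.14].

## Interface

Orientations are given as a rotation vector (axis times angle).
In Python, from bench import r, viewer, nets gives the robot as it stands.
- The arm moves only by the shell command python3 -m pendant 'ROWS' [FORCE]. ROWS is JSON, one flat list of numbers, 5 for each row, row after row: the finger opening in mm, from 0 to 85.4, then the shift along the tool's x, y, z in mm, then the turn about the tool's x in rad. A call has 1 to 20 rows; each row shifts and turns the commanded pose from where the row before left it, along the tool's axes as they then stand; what a row does not reach is not made up. A row lasts 1/8 s, in which the tool goes at most 62.5 mm and 10.7 degrees, less where a joint would pass 70% of its speed; a pose out of reach is approached as far as the arm can. A call with a gripper value outside its range is refused whole. The fingers move at their own pace and stop on an object; FORCE is the grip in N (left out, the last holds). Time passes only in rows, so rows that do not move let the fingers close. It gives the time, the measured TCP pose, the force and the opening at its end, in the units of the state.
- r.get_obs(): the state, without advancing time (a new reading comes with each control period).
- viewer.grab_frame(name): name is "scene" or "side" or "wrist"; returns (picture, depth): 400x640x3 uint8, red, green, blue; 400x640 float32, m along the optical axis (not along the pixel's ray), 0 where there is no reading.
- viewer.calibration(name): a dict with "mtx" (3x3 intrinsics, pixels), "world_to_cam" (4x4, takes a point from world to camera coordinates). Camera axes: x right, y up, looking along -z (the intrinsics and any distortion apply to the point x, -y, -z); pixel columns grow to the right and rows downward; lengths in m; the calibration is good to about 2 mm. The wrist camera is an equidistant fisheye: a pixel r from the principal point sees the ray r / f radians off the axis. A picture is of the moment at which its call begins: read the wrist's pose just before it. calibration takes no time and is no camera call; for the wrist camera it gives the pose at the moment of the call.
- r.hand_in(): hands the job in, once; it reports no verdict.
Trained networks look in the newest picture that a camera, given by its name, has taken for a name from the list of things; names that differ only in an ending like _2 or _b are one class to them, and where a whole thing is asked for, a point or a joint stands for the part that bears it (a point fixed in the world has none). Each returns a list of dicts, best first, with "score" (0 to 1); they miss things now and then, are a little off and sometimes report something else, mostly with a low value. They report only what shows in the picture. A call takes as long as a camera call. They do not tell look-alikes from the thing itself.
- nets.look_for(name, camera): "location" ([x, y, z] in m, in world coordinates, good to about 4 mm: the middle of the surface that is visible of it).
- nets.silhouettes(name, camera): "mask" (400x640 bool, what is visible of it).
The state is a dict: "clock": time; "joints": joint angles; "qvel": joint speeds; "tau": joint torques, N m; "tcp_pos": TCP position; "orientation": TCP orientation; "contact_force": force on the tool from outside, world axes, zero at the start; "moment": the same for the moment, N m; "grip_width": finger opening in m.
Only numpy, scipy, OpenCV 4.12 (cv2) and the standard library are available. Lean on these libraries where they do the work, as an engineer would, in place of code of your own. Each camera call takes 0.05 s, during which the arm holds its last target. There are 200 camera calls.

## Working session

There is one attempt and no reset: what is moved stays moved. The work goes in short steps, Python scripts to look and compute and a shell command to move; the robot and the scene stay as the last step left them, time stands still between calls to the robot, and variables do not carry over. Pictures are saved under pics/ and viewed, about 8 in all and at most 12, crops included, and the job is handed in when it is done.

```bash
ls; mkdir -p pics; python3 - <<'E'
from bench import r,viewer,nets
import cv2,numpy as np
o=r.get_obs();print(o['clock'],o['tcp_pos'],o['orientation'],o['grip_width'])
ims=[]
for c in("scene","side"):
    im,d=viewer.grab_frame(c);ims.append(im)
    np.savez(f'{c}.npz',im=im,d=d)
    cal=viewer.calibration(c);print(c,cal)
    for n in("knob_upright","knob_inverted","knob_seated","empty_pocket"):
        try: print(n,[(np.round(q['location'],3).tolist(),round(q['score'],2)) for q in nets.look_for(n,c)])
        except Exception as e: print(n,e)
cv2.imwrite('pics/a.png',ims[0][:,:,::-1]);cv2.imwrite('pics/b.png',ims[1][:,:,::-1])
E
```

```text
pics
0.0 [ 6.74416727e-01 -2.15158141e-05  2.30311784e-01] [ 1.20812789  1.21046843 -1.21055569] 0.08522425955941648
scene {'mtx': array([[505.79573716,   0.        , 319.41891388],
       [  0.        , 505.79573716, 207.87216335],
       [  0.        ,   0.        ,   1.        ]]), 'world_to_cam': array([[-0.68904553, -0.72470635,  0.00411843,  0.4037022 ],
       [ 0.56463154, -0.53326773,  0.62993393, -0.28669178],
       [-0.45432089,  0.43637856,  0.77663781, -1.01990019],
       [ 0.        ,  0.        ,  0.        ,  1.        ]])}
knob_upright [([0.47, -0.147, 0.011], 0.95), ([0.565, -0.267, 0.011], 0.91), ([0.573, -0.17, 0.009], 0.58)]
knob_inverted [([0.585, 0.015, 0.047], 0.95)]
knob_seated [([0.582, 0.422, 0.022], 0.74)]
empty_pocket [([0.555, 0.363, 0.025], 0.84)]
side {'mtx': array([[491.50819887,   0.        , 322.26809696],
       [  0.        , 491.50819887, 199.25916904],
       [  0.        ,   0.        ,   1.        ]]), 'world_to_cam': array([[ 0.98765299, -0.1561839 , -0.01217239, -0.51178488],
       [ 0.09550432,  0.53869836,  0.8370681 , -0.14641628],
       [-0.12417932, -0.82789532,  0.54696328, -1.30559014],
       [ 0.        ,  0.        ,  0.        ,  1.        ]])}
knob_upright [([0.472, -0.168, 0.009], 0.98), ([0.571, -0.188, 0.008], 0.84), ([0.566, -0.285, 0.006], 0.62)]
knob_inverted [([0.585, -0.0, 0.049], 0.92)]
knob_seated [([0.59, 0.407, 0.027], 0.63)]
empty_pocket [([0.555, 0.335, 0.018], 0.81)]
```

View pics/a.png

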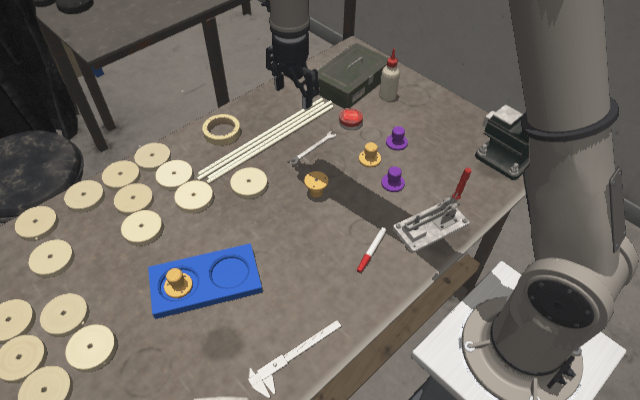

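View pics/b.png

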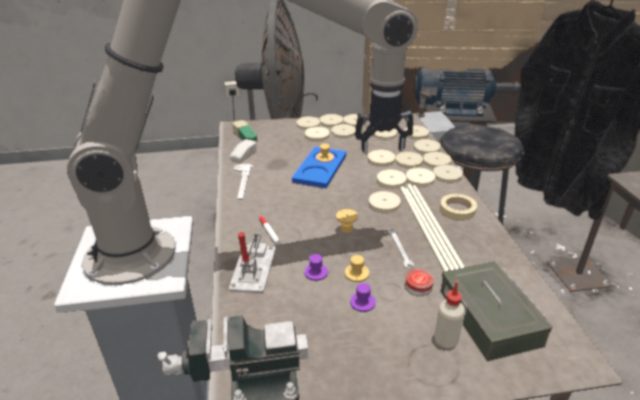

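The first picture shows the upright brass knob at about (370,153) between purple look-alikes at (397,138) and (393,178). The inverted knob is at (316,183). The blue block is at (205,280), with the seated knob at (178,282) and the empty pocket at (230,271). The side view agrees. Next I measure with depth.

```bash
cat > h.py <<'E'
import numpy as np,cv2
from bench import viewer
def cloud(d,cal):
    K=cal['mtx'];v,u=np.mgrid[:400,:640]
    p=np.stack([(u-K[0,2])/K[0,0]*d,-(v-K[1,2])/K[1,1]*d,-d,np.ones_like(d)],-1)
    w=p@np.linalg.inv(cal['world_to_cam']).T
    w=w[...,:3];w[d<=0]=np.nan
    return w
E
python3 - <<'E'
from h import *
for c in("scene","side"):
    z=np.load(c+'.npz');w=cloud(z['d'],viewer.calibration(c));hsv=cv2.cvtColor(z['im'],cv2.COLOR_RGB2HSV)
    H,S=hsv[...,0],hsv[...,1]
    X,Y,Z=w[...,0],w[...,1],w[...,2]
    def box(x,y,rad): return np.hypot(X-x,Y-y)<rad
    for n,x,y,hl in(("upright",.572,-.18,(10,30)),("purple1",.471,-.158,(120,160)),("purple2",.566,-.276,(120,160)),("seated",.586,.415,(10,30))):
        m=box(x,y,.055)&(H>hl[0])&(H<hl[1])&(S>90)
        zt=np.nanpercentile(Z[m],97); t=m&(Z>zt-.005)
        e,_=cv2.minEnclosingCircle(w[t][:,:2].astype(np.float32)) 
        print(c,n,m.sum(),'ztop',zt.round(4),'top med',np.median(w[t],0).round(4),t.sum(),'circ',np.round(e,4),_.__round__(4))
    b=box(.57,.36,.2)&(H>100)&(H<125)&(S>150)
    t=b&(Z>.017)&(Z<.028)
    rc=cv2.minAreaRect(w[t][:,:2].astype(np.float32));print('block',rc,np.median(Z[t]))
    print(cv2.boxPoints(rc).round(4).tolist())
    fl=b&(Z<.0155)&(Z>.005)&box(*{'scene':(.555,.34),'side':(.555,.34)}[c],.08); print('floor',fl.sum(),np.median(w[fl],0))
E
```

```text
scene upright 396 ztop 0.0522 top med [ 0.5731 -0.1712  0.0497] 79 circ [ 0.5749 -0.1723] 0.0177
scene purple1 421 ztop 0.0518 top med [ 0.4719 -0.1516  0.0499] 88 circ [ 0.4738 -0.1522] 0.0171
scene purple2 367 ztop 0.0521 top med [ 0.5663 -0.2731  0.0496] 74 circ [ 0.5653 -0.2725] 0.0171
scene seated 605 ztop 0.0643 top med [0.5874 0.4195 0.0623] 146 circ [0.5878 0.4182] 0.0166
block ((0.5648677945137024, 0.36744287610054016), (0.22919756174087524, 0.12291267514228821), 62.692543029785156) 0.022240150013400517
[[0.4577000141143799, 0.2937999963760376], [0.5669000148773193, 0.23739999532699585], [0.671999990940094, 0.44110000133514404], [0.5627999901771545, 0.4975000023841858]]
floor 1089 [0.54310636 0.32664249 0.01229261]
side upright 444 ztop 0.0503 top med [ 0.5767 -0.1802  0.0486] 99 circ [ 0.575  -0.1775] 0.0183
side purple1 406 ztop 0.0505 top med [ 0.4776 -0.1599  0.0491] 89 circ [ 0.4775 -0.1595] 0.0171
side purple2 478 ztop 0.0507 top med [ 0.5686 -0.2806  0.0491] 105 circ [ 0.5688 -0.2785] 0.0164
side seated 162 ztop 0.0632 top med [0.5923 0.4106 0.0598] 32 circ [0.5943 0.4122] 0.0191
block ((0.5668960213661194, 0.3570101261138916), (0.22902171313762665, 0.11933952569961548), 62.47024154663086) 0.020577483272886
[[0.4611000120639801, 0.28299999237060547], [0.5669000148773193, 0.22789999842643738], [0.6726999878883362, 0.4309999942779541], [0.5669000148773193, 0.4860999882221222]]
floor 224 [0.54535765 0.32532061 0.01112835]
```

```bash
python3 -m pendant '[85,0,-25,44,0, 85,0,-25,44,0, 85,0,-25,44,0, 85,0,-25,43,0, 85,20,0,0,-0.165, 85,20,0,0,-0.165, 85,20,0,0,-0.165, 85,20,0,0,-0.165, 85,0,0,0,0, 85,0,0,0,0]' 60
cat > w.py <<'E'
import sys
from h import *
from bench import r,nets
from scipy.spatial.transform import Rotation as R
o=r.get_obs();cal=viewer.calibration('wrist');im,d=viewer.grab_frame('wrist')
n=sys.argv[1];cv2.imwrite(f'pics/{n}.png',im[:,:,::-1]);np.savez(n+'.npz',im=im,d=d,**cal,tcp=o['tcp_pos'],rv=o['orientation'])
print(o['clock'],o['tcp_pos'].round(4),R.from_rotvec(o['orientation']).as_matrix().round(3).tolist(),o['grip_width'],o['contact_force'])
print({k:np.round(v,4).tolist() if not isinstance(v,str) else v for k,v in cal.items()})
E
python3 w.py w1
```

```text
clock: 1.75
tcp_pos: [0.5755, -0.1752, 0.1521]
orientation: [0.713, 1.449, -0.713]
contact_force: [0.3, -0.5, -0.7]
grip_width: 0.0849
1.75 [ 0.5755 -0.1752  0.1521] [[0.001, 0.792, 0.61], [-0.0, 0.61, -0.792], [-1.0, 0.001, 0.001]] 0.0848535535152907 [ 0.33183436 -0.4528226  -0.74025055]
{'mtx': [[309.7069, 0.0, 316.6743], [0.0, 309.7069, 201.6915], [0.0, 0.0, 1.0]], 'world_to_cam': [[0.7918, 0.6108, 0.0007, -0.3492], [-0.5887, 0.7634, -0.2657, 0.4867], [-0.1628, 0.21, 0.964, -0.1722], [0.0, 0.0, 0.0, 1.0]]}
```

View pics/w1.png

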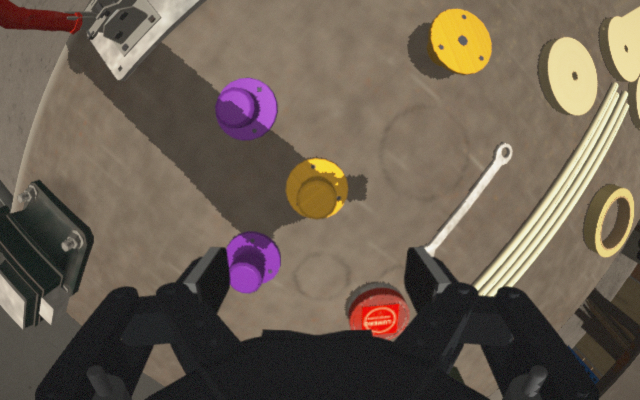

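The wrist view shows the brass head centred near (317,198), purple knobs at (247,105) and (252,265), and a red tin at (380,312). Casting these pixels to world:

```bash
cat >> h.py <<'E'
def ray(n,u,v,z):
    q=np.load(n+'.npz');K=q['mtx'];T=np.linalg.inv(q['world_to_cam'])
    a=np.array([u-K[0,2],v-K[1,2]])/K[0,0];t=np.hypot(*a);s=np.sin(t)/max(t,1e-9)
    dr=T[:3,:3]@np.array([a[0]*s,-a[1]*s,-np.cos(t)]);c=T[:3,3]
    p=c+dr*(z-c[2])/dr[2]
    from scipy.spatial.transform import Rotation as R
    loc=R.from_rotvec(q['rv']).as_matrix().T@(p-q['tcp'])*1000
    return p.round(4),loc.round(1)
E
python3 - <<'E'
from h import *
q=np.load('w1.npz');im=q['im'];hsv=cv2.cvtColor(im,cv2.COLOR_RGB2HSV)
print('brass top',ray('w1',317,198,.05),'flange ctr approx',ray('w1',317.5,188,.008))
for n,u,v,z in(("p1",238,107,.05),("p2",246,275,.05),("red",380,310,.02),("redZ0",380,310,.0)):print(n,ray('w1',u,v,z))
m=((hsv[...,0]>10)&(hsv[...,0]<30)&(hsv[...,1]>120)).astype(np.uint8)
m[:,:270]=0;m[:,360:]=0;m[:150]=0;m[230:]=0
v,u=np.nonzero(m);print(u.min(),u.max(),v.min(),v.max())
d=q['d'];print(d[198,317],d[310,380],d[165,320],hsv[198,317],hsv[165,320])
E
python3 - <<'E'
import cv2
im=cv2.imread('pics/w1.png')[140:240,260:380];cv2.imwrite('pics/w1c.png',cv2.resize(im,None,fx=5,fy=5,interpolation=cv2.INTER_CUBIC))
E
```

```text
brass top (array([ 0.5747, -0.173 ,  0.05  ]), array([102.1,   0.7,  -2.3])) flange ctr approx (array([ 0.5759, -0.1736,  0.008 ]), array([144.1,   1.2,  -1.2]))
p1 (array([ 0.4789, -0.1519,  0.05  ]), array([102. , -62.3, -77.5]))
p2 (array([ 0.5677, -0.2702,  0.05  ]), array([102.1, -64.2,  70.4]))
red (array([ 0.7107, -0.2369,  0.02  ]), array([132.3,  69.4, 131.3]))
redZ0 (array([ 0.7235, -0.2452,  0.    ]), array([152.3,  74.4, 145.7]))
285 347 157 218
0.25381836 0.309319 0.28750366 [ 19 188 145] [ 26 187 245]
```

View pics/w1c.png

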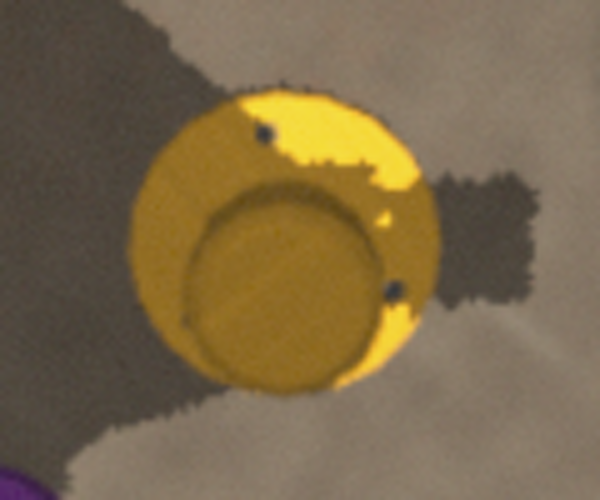

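Crop: head centre at about (316.6,197.6), offset (y +0.7, z −2.3) mm in tool axes. All purple parts stay clear of the jaw line. Descending and gripping.

```bash
python3 -m pendant '[70,35,0.7,-2.2,0, 70,35,0,0,0, 70,33,0,0,0, 70,23,0,0,0, 70,10,0,0,0, 70,0,0,0,0]' 60; python3 -m pendant '[20,0,0,0,0, 20,0,0,0,0, 20,0,0,0,0, 20,0,0,0,0, 20,0,0,0,0, 20,0,0,0,0]' 60
```

```text
clock: 2.55
tcp_pos: [0.5746, -0.1728, 0.0156]
orientation: [0.711, 1.451, -0.711]
contact_force: [0.1, -0.6, 0.1]
grip_width: 0.0699
clock: 3.3
tcp_pos: [0.575, -0.1731, 0.0166]
orientation: [0.711, 1.449, -0.711]
contact_force: [-1.4, 0.1, 5.2]
grip_width: 0.0319
```

```bash
python3 -m pendant '[20,-10,0,0,0, 20,-25,0,0,0, 20,-25,0,0,0, 20,0,0,0,0, 20,0,0,0,0]' 60; python3 - <<'E'
from h import *
ims=[]
for c in("side","scene"):
    im,d=viewer.grab_frame(c);
    K=viewer.calibration(c);p=K['world_to_cam']@[.575,-.173,.08,1];u=int(K['mtx'][0,0]*p[0]/-p[2]+K['mtx'][0,2]);v=int(-K['mtx'][1,1]*p[1]/-p[2]+K['mtx'][1,2])
    ims.append(cv2.resize(im[max(v-60,0):max(v-60,0)+120,u-50:u+50],(400,480),interpolation=2));print(u,v)
cv2.imwrite('pics/g1.png',np.hstack(ims)[:,:,::-1])
E
python3 w.py w2
```

```text
clock: 3.92
tcp_pos: [0.5736, -0.1727, 0.0747]
orientation: [0.711, 1.452, -0.711]
contact_force: [0.6, -0.5, -2.6]
grip_width: 0.0322
356 247
371 137
4.025 [ 0.5733 -0.1726  0.0741] [[-0.002, 0.79, 0.613], [0.0, 0.613, -0.79], [-1.0, -0.001, -0.002]] 0.03193619536616284 [-0.02350777  0.5713825  -2.25706096]
{'mtx': [[309.7069, 0.0, 316.6743], [0.0, 309.7069, 201.6915], [0.0, 0.0, 1.0]], 'world_to_cam': [[0.7897, 0.6135, -0.0014, -0.3471], [-0.5921, 0.7616, -0.2633, 0.4641], [-0.1605, 0.2088, 0.9647, -0.0995], [0.0, 0.0, 0.0, 1.0]]}
```

View pics/g1.png

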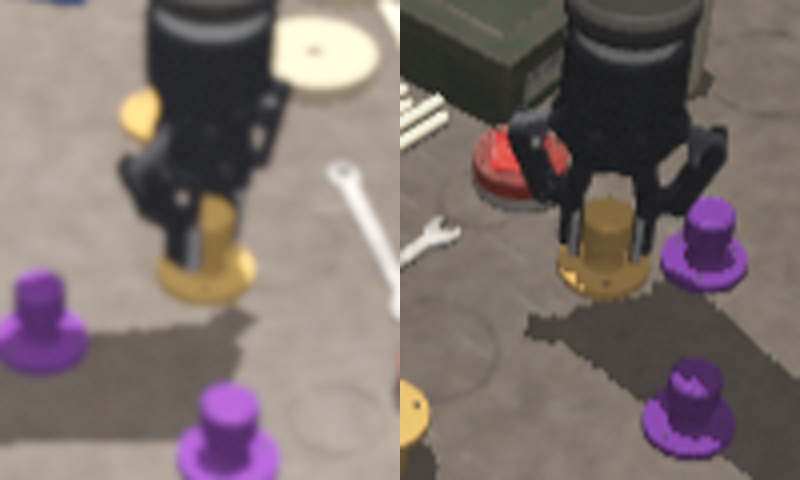

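View pics/w2.png

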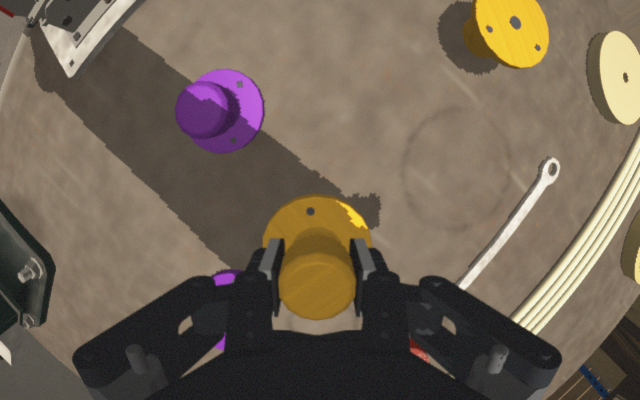

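The knob is held across the head between the pads and clear of the bench, with both purple knobs and the inverted one undisturbed. Quick tilt check before I travel.

```bash
python3 - <<'E'
from h import *
z0=.0741-.0166
print('flange far edge',ray('w2',315,195,z0+.008),'left',ray('w2',263,240,z0+.008),'right',ray('w2',373,238,z0+.008))
print('head top',ray('w2',318,287,z0+.05))
c=np.array([.541,.313]);p=np.array([.5735,-.1727]);print(c-p)
E
```

```text
flange far edge (array([ 0.5555, -0.1505,  0.0655]), array([  8.7,  -0.4, -28.4])) left (array([ 0.5487, -0.1872,  0.0655]), array([  8.7, -28.3,  -3.5])) right (array([ 0.5945, -0.1501,  0.0655]), array([ 8.6, 30.5, -4.7]))
head top (array([ 0.574 , -0.1719,  0.1075]), array([-33.4,   1. ,  -0.1]))
[-0.0325  0.4857]
```

```bash
python3 -m pendant '[20,-40,0,0,0, 20,-40,6,-8,0, 20,0,14,-20,0, 20,0,26,-39,0, 20,0,30,-45,0, 20,0,30,-45,0, 20,0,30,-45,0, 20,0,30,-45,0, 20,0,30,-45,0, 20,0,30,-45,0, 20,0,25,-38,0, 20,0,15,-22,0, 20,0,6,-7,0, 20,0,0,0,0, 20,0,0,0,0, 20,0,0,0,0]' 60; python3 w.py w3
```

```text
clock: 6.08
tcp_pos: [0.5419, 0.3114, 0.1553]
orientation: [0.712, 1.45, -0.713]
contact_force: [-0.3, -0.5, -1.9]
grip_width: 0.0323
6.075 [0.5419 0.3114 0.1553] [[0.0, 0.791, 0.611], [-0.001, 0.611, -0.791], [-1.0, -0.0, 0.001]] 0.03228892346521836 [-0.32251092 -0.4817417  -1.89327838]
{'mtx': [[309.7069, 0.0, 316.6743], [0.0, 309.7069, 201.6915], [0.0, 0.0, 1.0]], 'world_to_cam': [[0.7911, 0.6117, -0.0004, -0.6196], [-0.5899, 0.7626, -0.2656, 0.0971], [-0.1622, 0.2103, 0.9641, -0.2834], [0.0, 0.0, 0.0, 1.0]]}
```

View pics/w3.png

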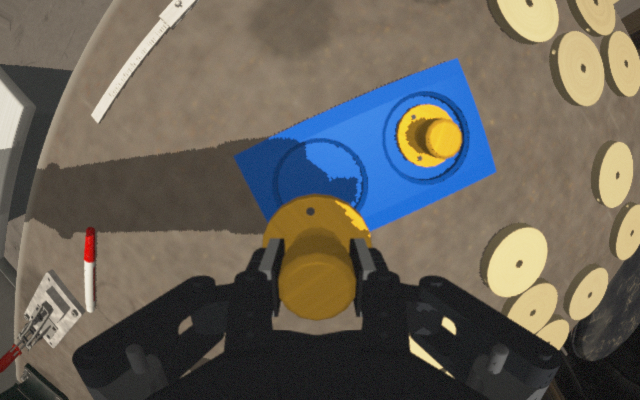

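The held knob's flange is at (318,235), and the empty pocket's rim is partly visible at (274..368, 138..). Block corners are at (460,59), (496,171) and (235,157), and the seated knob is at (430,137).

```bash
python3 - <<'E'
from h import *
A,B,C=[ray('w3',u,v,.022)[0][:2] for u,v in((460,59),(496,171),(235,157))]
print(A,B,C,np.linalg.norm(A-C),np.linalg.norm(A-B));c=(B+C)/2;e=(A-C)/np.linalg.norm(A-C);print('ctr',c,'dir',e,'pocket',c-.055*e)
s=ray('w3',444,139,.062)[0];print('seated',s,'->pocket',s[:2]-.11*e)
# ring pixels of pocket rim: dump ray for visible rim points and fit circle
P=np.array([ray('w3',u,v,.022)[0][:2] for u,v in((274,180),(282,156),(300,142),(322,138),(345,145),(361,160),(368,182))])
M=np.c_[2*P,np.ones(len(P))];x=np.linalg.lstsq(M,(P**2).sum(1),rcond=None)[0];print('rim',x[:2],np.sqrt(x[2]+x[0]**2+x[1]**2))
E
```

```text
[0.5696 0.4977] [0.6727 0.4416] [0.4626 0.2919] 0.23195396094915038 0.11737469914764422
ctr [0.56765 0.36675] dir [0.46129844 0.88724503] pocket [0.54227859 0.31795152]
seated [0.5903 0.417  0.062 ] ->pocket [0.53955717 0.31940305]
rim [0.54138134 0.31852308] 0.04356468389828485
```

```bash
python3 -m pendant '[20,20,3,-5.7,0, 20,35,0,0,0, 20,30,0,0,0, 20,20,0,0,0, 20,10,0,0,0, 20,5,0,0,0, 20,0,0,0,0, 20,0,0,0,0]' 60;  python3 -m pendant '[20,2.5,0,0,0, 20,2,0,0,0, 20,1.5,0,0,0, 20,0,0,0,0]'
```

```text
clock: 7.12
tcp_pos: [0.5409, 0.3198, 0.0362]
orientation: [0.712, 1.45, -0.71]
contact_force: [0.9, 0.2, -1.6]
grip_width: 0.0322
clock: 7.62
tcp_pos: [0.5402, 0.3193, 0.0291]
orientation: [0.711, 1.452, -0.711]
contact_force: [-0.4, 0.6, -2.4]
grip_width: 0.0319
```

```bash
python3 -m pendant '[20,0.5,0,0,0, 20,0.5,0,0,0, 20,0,0,0,0]'; python3 -m pendant '[20,0.5,0,0,0, 20,0.5,0,0,0, 20,0,0,0,0]'
```

```text
clock: 8.0
tcp_pos: [0.5403, 0.3195, 0.0287]
orientation: [0.711, 1.451, -0.711]
contact_force: [-1.8, -1.0, 2.2]
grip_width: 0.0322
clock: 8.38
tcp_pos: [0.5403, 0.3195, 0.0286]
orientation: [0.711, 1.451, -0.711]
contact_force: [-3.9, -3.2, 11.6]
grip_width: 0.0323
```

Contact at the expected height, so I open partway, rise, and look.

```bash
python3 -m pendant '[60,-0.8,0,0,0, 60,0,0,0,0, 60,0,0,0,0, 60,0,0,0,0, 60,-10,0,0,0, 60,-30,0,0,0, 60,-40,0,0,0, 60,-40,0,0,0, 60,-20,0,0,0, 60,0,0,0,0, 60,0,0,0,0]'; python3 w.py w4
```

```text
clock: 9.75
tcp_pos: [0.5398, 0.319, 0.1673]
orientation: [0.71, 1.452, -0.712]
contact_force: [-0.6, -0.4, 0.1]
grip_width: 0.06
9.75 [0.5398 0.319  0.1673] [[-0.001, 0.79, 0.613], [-0.001, 0.613, -0.79], [-1.0, -0.001, -0.0]] 0.05997689322709889 [-0.6064965  -0.37924298  0.09383804]
{'mtx': [[309.7069, 0.0, 316.6743], [0.0, 309.7069, 201.6915], [0.0, 0.0, 1.0]], 'world_to_cam': [[0.7897, 0.6135, -0.0013, -0.6222], [-0.5918, 0.7613, -0.2649, 0.0946], [-0.1615, 0.21, 0.9643, -0.2972], [0.0, 0.0, 0.0, 1.0]]}
```

View pics/w4.png

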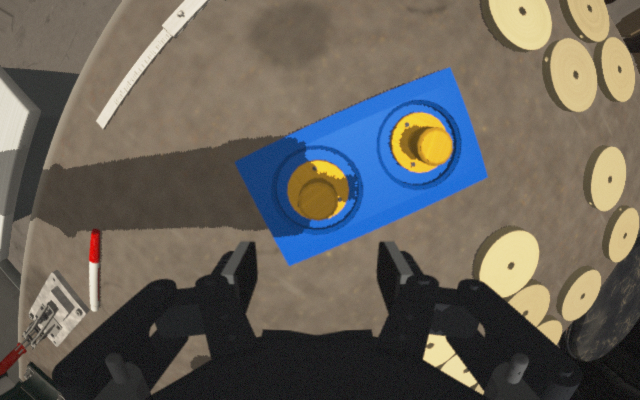

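The knob sits centred in the pocket, with its flange at about (319,190) inside the rim and its head up at (319,199). The seated knob is unchanged. I check heights with the fixed cameras, then hand in if they agree.

```bash
python3 - <<'E'
from h import *
from bench import r
ok=True
for c in("scene","side"):
    im,d=viewer.grab_frame(c);w=cloud(d,viewer.calibration(c));h=cv2.cvtColor(im,cv2.COLOR_RGB2HSV)
    for n,x,y in(("placed",.54,.317),("seated",.59,.415),("inv",.585,.007)):
        m=(np.hypot(w[...,0]-x,w[...,1]-y)<.05)&(h[...,0]>10)&(h[...,0]<30)&(h[...,1]>90)
        if m.sum()<20: print(c,n,'hidden');continue
        zt=np.nanpercentile(w[m][:,2],97);t=m&(w[...,2]>zt-.005);print(c,n,m.sum(),zt.round(4),np.median(w[t],0).round(4))
        if n=="placed": ok&=abs(zt-.063)<.004
print(ok)
if ok: print(r.hand_in())
E
```

```text
scene placed 559 0.0644 [0.5388 0.319  0.0619]
scene seated 605 0.0644 [0.5872 0.4187 0.0624]
scene inv 455 0.0532 [0.5856 0.0125 0.0504]
side placed 180 0.062 [0.5437 0.3086 0.0603]
side seated 163 0.0618 [0.5927 0.41   0.0602]
side inv 339 0.0517 [0.5883 0.0067 0.0491]
True
the job is handed in; nothing more can be done
None
```

The upright brass knob now stands in the empty pocket of the blue block, head up and released, and the job is handed in at about 10 s. I gripped it across the head, carried it over, lowered it until it touched the pocket floor at about 12 N, then let go and backed off.

**Checks that agreed:**
- The head top reads 62–64 mm, against 62 mm expected, and matches the seated knob in both fixed cameras. The flange is therefore flat on the floor.
- The wrist view shows it centred in the pocket.
- The seated knob measures as it did at the start, and the inverted knob's top is at its expected 50 mm.
- Wrist forces reported at the end of each move stayed under about 14 N.

**Small disagreements:**
- The two fixed cameras differ by about 8–10 mm in y, so I placed by the wrist camera.
- The gripper read 32 mm on the 34 mm head, but the knob did not slip or tilt.
- I did not re-measure the purple knobs after placing. They looked undisturbed after the lift, and the arm did not go near them again.

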